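# Reload the toothbrush steriliser and start it

### The arm

A 6-joint arm with a two-finger parallel gripper is mounted at the origin on the work surface. World frame = base frame: x ahead of the robot, y to its left, z up, the work surface at z = 0. Lengths are in m, angles in rad, forces in N, time in s.
With the tool pointing down it reaches from about 0.3 to 0.775 m from the base axis. Payload 14.6 kg.
Tool frame: the origin (TCP) lies between the finger pads; the fingertips stand 19 mm ahead of it and the grasp point (between the pads) is the TCP; z points along the fingers, y is the direction in which the jaws open and shut (so a half turn about z gives the same grasp; the last joint's range is limited). The gripper opens to 94 mm and grips with 3 to 60 N. Pads are 16 mm wide; open, the fingers measure 119 mm over their backs; the gripper's body (75 mm by 177 mm) begins 78 mm behind the grasp point.
Start: joints at [1.08, 0.3, 1.521, -0, 1.321, -0.067], TCP at [0.226, 0.501, 0.224] pointing down, gripper open.
Joint ranges: [-3.03, 3.03], [-0.79, 2.21], [0.23, 2.52], [-1.04, 4.18], [0, 3.07], [-2.55, 2.55]. Speed limits (rad/s): [2.22, 2.22, 2.57, 3.14, 3.14, 3.14].

### API

Orientations are given as a unit quaternion [w, x, y, z].
In Python, from plant import get_obs, vision, env gives the robot as it stands. The module is installed in compiled form; this text tells all that it offers.
- The arm moves only by the tool drive_tool, never from a script. Its argument "moves" is a list of rows, each an object of numbers: "dx", "dy", "dz": the shift along the tool's x, y, z normalised to -1 to 1, where 1 is 15 cm; "turn": the turn about the tool's z normalised to -1 to 1, where 1 is 30 degrees. In form: [{"dx": .., "dy": .., "dz": .., "turn": ..}, ...]. A call has 1 to 5 rows; each row is the pose to reach, as a shift and turn from the pose commanded when the call began, along the tool's axes at that moment; what a row does not reach only later rows make up. A row lasts 1/8 s, in which the tool goes at most 62.5 mm and 10.7 degrees, less where a joint would pass 70% of its speed; a pose out of reach is approached as far as the arm can. A call with a number of a shift or a turn outside -1 to 1 is refused whole. A call with a gripper value outside its range is refused whole. "hand" is the closure, from 0 (fully open) to 1 (shut), set as the call begins (left out, the last holds). The fingers move at their own pace and stop on an object; "grip_force" is the grip in N (left out, the last holds). Time passes only in rows, so rows that repeat a pose let the fingers close. It gives the time, the measured TCP pose, the force and the opening at its end, in the units of the state.
- get_obs(): the state, without advancing time (a new reading comes with each control period).
- vision.capture(name): name is "side" or "top"; returns the picture (400x640x3 uint8, red, green, blue); there is no depth.
- vision.camera_model(name): a dict with "fx", "fy", "cx", "cy" (pixels), "rvec" (rotation vector, rad) and "tvec" (3), from world to camera coordinates, as OpenCV has them. Camera axes: x right, y down, z forward; pixel columns grow to the right and rows downward; lengths in m; the calibration is good to about 2 mm. A picture is of the moment at which its call begins. camera_model takes no time and is no camera call.
- env.job_done(): hands the job in, once; it reports no verdict.
The state is a dict: "t": time; "joint_positions": joint angles; "dq": joint speeds; "tau": joint torques, N m; "ee_pos": TCP position; "eef_rot": TCP orientation; "wrist_force": force on the tool from outside, world axes, zero at the start; "ft_torque": the same for the moment, N m; "opening": finger opening in m.
Only numpy, scipy, OpenCV 4.12 (cv2) and the standard library are available. Lean on these libraries where they do the work, as an engineer would, in place of code of your own. Each camera call takes 0.05 s, during which the arm holds its last target. There are 200 camera calls.

### The job

Run the used toothbrushes through the steriliser: hold the release tab down while you slide the cover right back, take out the clean brush that is inside and lay it in the white tray, press every brush from the counter fully down into a spring clip of its own, heads at the lamp side, then slide the cover shut until it latches and press the start button. Never press start while the cover is open, and leave the vase, the candle pot and the soap bottle where they are.

Things in the scene. Friction and masses are not known exactly. Their poses are not given: they have to be found in the camera images.
- unit: brush steriliser, fixed white box 405 (its x, away from the robot) x 248 x 73 mm high; origin on the counter, z up. In its frame (mm): open well x -140..109, y -74..110, floor top z 6; front wall top z 63; side walls y -80..-74 and 110..116, top z 73; housing behind the well x 109..259, top z 63; control sill y -132..-80, top z 64. Lamp tube along the well's +y wall
- slot1 (a point): clip 1 of four, nearest the robot when the unit is at yaw 0 (unit x -69 mm): where the middle of a seated brush barrel's axis lies, 36 mm above the counter. Axes as the unit's; a seated brush lies along y, head to +y (lamp side). A clip is two forks, 14 mm wide, centred 32 mm to each side along y; between y -25 and 25 mm it is free for fingers. Well floor 30 mm below
- slot2 (a point): clip 2, like clip 1, unit x -23 mm (clips are 46 mm apart). Across a fork (x, z from this point, mm): floor at z -10; fixed upright prong on the -x side, face at x -10.5, up to z 20; sprung jaw on the +x side, face at x 10.8, its nose reaching in to x 5 at z 9.5; above that prong and jaw flare to a mouth about 26 mm wide at z 20.5
- slot3 (a point): clip 3, like clip 1, unit x 23 mm. The jaw of a clip (both forks together) is hinged at its foot along y and sprung shut: about 8 N straight down on the middle of a barrel swings it 5 mm to +x, the brush drops past the nose and the jaw snaps back over it. A brush merely laid in the mouth rests some 15 to 20 mm too high
- slot4 (a point): clip 4, like clip 1, unit x 69 mm
- cover (a joint): sliding cover: m, 0 shut, 0.255 fully open, along the unit's +x on rails; 2 N friction. Clear plate 254 x 182 mm, top 69 mm above the counter. Shut, it is latched and stays until the tab is held down; once 10 mm open the tab may be let go. Slid back to 0 it latches by itself with about 6 N extra push and the tab pops up. Only open 0.245 or more does it leave all clips free for a gripper
- tab (a joint): release tab: m, 0 up, 0.007 fully down (travel 7 mm; spring 2.5 N at the start, 6 N fully down; the latch is free from about 0.0055)
- tab_top (a point): centre of the top of the release tab, a grey ribbed thumb pad 36 mm (x) by 44 mm (y) in the middle of the cover's near (-x) edge, 72 mm above the counter when up; moves with the cover
- ridge (a point): top centre of the pull ridge on the cover, 25 mm to +x of the tab's centre: 10 mm thick (x), 64 mm long (y), 12 mm high, top 81 mm above the counter; push its near face to open, its far face to shut; moves with the cover
- start (a joint): start button: m, 0 up, 0.006 fully pressed, 5 N; springs back
- start_top (a point): centre of the top of the start button, round, 28 mm across, on the control sill, about 86 mm above the counter, pressed straight down
- brush1: slim battery toothbrush, 166 mm long, 60 g, lying on the counter (up to four alike, some may be absent). Origin on its axis at the middle of the barrel, 10 mm above the counter when lying; its x points to the head. Along x (mm): square end cap 20 x 20, -66 to -50; round black barrel 20 mm across, -50 to 50; thin neck 8 mm, 50 to 80; white head 12 wide, 76 to 100
- brush2: slim battery toothbrush, 166 mm long, 60 g, lying on the counter (up to four alike, some may be absent). Origin on its axis at the middle of the barrel, 10 mm above the counter when lying; its x points to the head. Along x (mm): square end cap 20 x 20, -66 to -50; round black barrel 20 mm across, -50 to 50; thin neck 8 mm, 50 to 80; white head 12 wide, 76 to 100
- brush3: slim battery toothbrush, 166 mm long, 60 g, lying on the counter (up to four alike, some may be absent). Origin on its axis at the middle of the barrel, 10 mm above the counter when lying; its x points to the head. Along x (mm): square end cap 20 x 20, -66 to -50; round black barrel 20 mm across, -50 to 50; thin neck 8 mm, 50 to 80; white head 12 wide, 76 to 100
- brush4: slim battery toothbrush, 166 mm long, 60 g, lying on the counter (up to four alike, some may be absent). Origin on its axis at the middle of the barrel, 10 mm above the counter when lying; its x points to the head. Along x (mm): square end cap 20 x 20, -66 to -50; round black barrel 20 mm across, -50 to 50; thin neck 8 mm, 50 to 80; white head 12 wide, 76 to 100
- clean1: clean toothbrush, the same as the others, that lies seated in clip 1 at the start (just one of clean1, clean2, clean3 is there; it is the brush inside the steriliser). Pulling it straight up by the barrel past the jaw takes about 10 N
- clean2: clean toothbrush, the same as the others, that lies seated in clip 3 at the start (just one of clean1, clean2, clean3 is there; it is the brush inside the steriliser). Pulling it straight up by the barrel past the jaw takes about 10 N
- clean3: clean toothbrush, the same as the others, that lies seated in clip 4 at the start (just one of clean1, clean2, clean3 is there; it is the brush inside the steriliser). Pulling it straight up by the barrel past the jaw takes about 10 N
- tray: low white ceramic tray fixed on the counter, 80 mm (its x) by 210 mm (its y), walls 4 mm thick and 12 mm high, inner floor 4 mm above the counter; origin under its centre. A brush lies in it lengthwise, along y, either way round
- vase: black vase, 68 mm wide, 110 mm high, origin under its centre; leave it alone
- pot: ribbed white candle pot, 90 mm wide, 70 mm high, origin under its centre; leave it alone
- soap: amber soap bottle, 60 mm wide, 160 mm high, origin under its centre; leave it alone

How it is judged:
By the outcome, as a careful person would: the job done as asked, in the order asked, and still so for the second after the job is handed in, with the robot touching nothing.
Of brush1, brush2, brush3, brush4 only 2 to 4 are there at a start; the rules pass over those that are not, and their reading is None.
Of clean1, clean2, clean3 only 1 to 1 are there at a start; the rules pass over those that are not, and their reading is None.
At some moment in a run one of brush1, brush2, brush3, brush4 may be knocked a few centimetres aside while the robot is not near it.
Once in a run the grip may slacken for a moment while it holds something.
It also fails if it takes over 210 s, if anything falls off the work surface, if the arm or the gripper's body presses on something with over 40 N, if the wrist force passes 120 N, or if a joint passes its speed limit or range.

## Working session

There is one attempt and no reset: what is moved stays moved. The work goes in short steps, Python scripts to look and compute and a tool call to move; the robot and the scene stay as the last step left them, time stands still between calls to the robot, and variables do not carry over. Pictures are saved under pics/ and viewed, about 12 in all and at most 16, crops included, and the job is handed in when it is done.

Besides the shell and the picture viewer there is one more tool, called after "Request:" as a command line: name --argument value ..., lists and objects as JSON in quotes. drive_tool: Moves the arm, as the interface text tells. Scaled input: -1 to 1 covers 15 cm each way for a shift and 30 degrees each way for a turn. Its arguments: {"type":"object","properties":{"moves":{"type":"array"},"hand":{"type":"number"},"grip_force":{"type":"number"}},"required":["moves"]}

```bash
mkdir -p pics
cat > h.py <<'E'
import numpy as np, cv2
from plant import get_obs, vision, env
from scipy.spatial.transform import Rotation as R
def shot(cam,name,crop=None,scale=1):
    im=vision.capture(cam)[:,:,::-1].copy()
    cv2.imwrite(f'pics/raw_{name}.png',im)
    if crop: x0,y0,x1,y1=crop; im=im[y0:y1,x0:x1]
    im=cv2.resize(im,None,fx=scale,fy=scale,interpolation=cv2.INTER_CUBIC)
    cv2.imwrite(f'pics/{name}.png',im)
def cm(cam):
    m=vision.camera_model(cam); K=np.array([[m['fx'],0,m['cx']],[0,m['fy'],m['cy']],[0,0,1.]])
    return K,cv2.Rodrigues(np.array(m['rvec'],float))[0],np.array(m['tvec'],float).ravel()
def px2w(cam,uv,z):
    K,Rm,t=cm(cam); d=Rm.T@np.linalg.inv(K)@np.array([uv[0],uv[1],1.]); c=-Rm.T@t
    return c+d*(z-c[2])/d[2]
def w2px(cam,p):
    K,Rm,t=cm(cam); q=K@(Rm@np.array(p,float)+t); return q[:2]/q[2]
def go(p,yaw=None):
    "print row for target TCP position p and tool-x yaw (deg)"
    o=get_obs(); r=R.from_quat(np.array(o['eef_rot'])[[1,2,3,0]]); M=r.as_matrix()
    d=M.T@(np.array(p)-np.array(o['ee_pos'])); cy=np.degrees(np.arctan2(M[1,0],M[0,0]))
    s='d/0.15 = '+str(np.round(d/.15,3))+f' curyaw {cy:.1f}'
    if yaw is not None: s+=f' turn {-(yaw-cy)/30:.3f}'
    print(s)
E
python3 - <<'E'
from h import *
o=get_obs(); print(o)
for c in('top','side'):
    shot(c,c+'0',None,1.25); K,Rm,t=cm(c); print(c,K[0,0],-Rm.T@t)
E
```

```text
{'t': 0.0, 'joint_positions': array([ 1.08040458e+00,  3.00497467e-01,  1.52156768e+00, -2.07949529e-05,
        1.32069848e+00, -6.66263318e-02]), 'dq': array([ 0.00060252,  0.00049128, -0.00064715, -0.00045983,  0.00057257,
        0.00071769]), 'tau': array([ 6.61673166e-04, -5.31818032e+01, -3.52738237e+01,  7.08974758e-02,
        2.44608312e-02, -1.24627986e-04]), 'ee_pos': array([0.2260669 , 0.50113327, 0.22387752]), 'eef_rot': array([-1.51278637e-04,  2.10298317e-01,  9.77637088e-01, -5.65693394e-04]), 'wrist_force': array([-0.57204527, -0.07481086, -0.18183676]), 'ft_torque': array([ 0.00759636,  0.04155748, -0.04291869]), 'opening': 0.09406635653435122}
top 366.79889719927274 [0.43557747 0.07801549 1.09307895]
side 504.2742607161249 [0.02569841 1.27685925 0.943234  ]
```

View pics/top0.png

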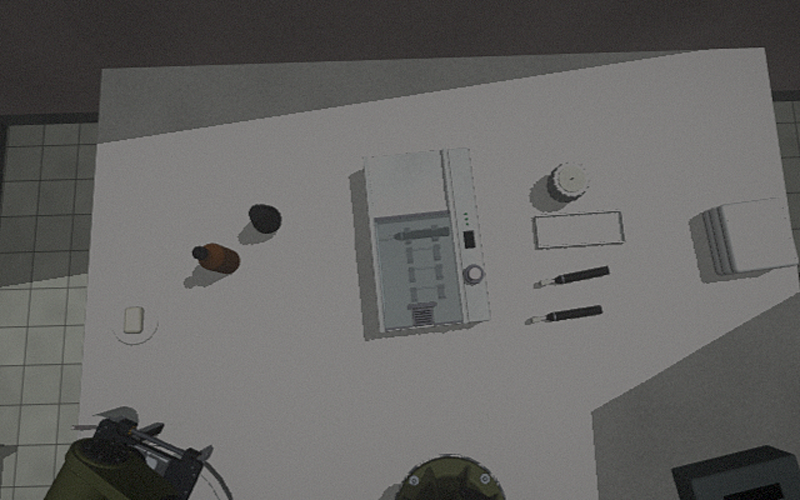

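View pics/side0.png

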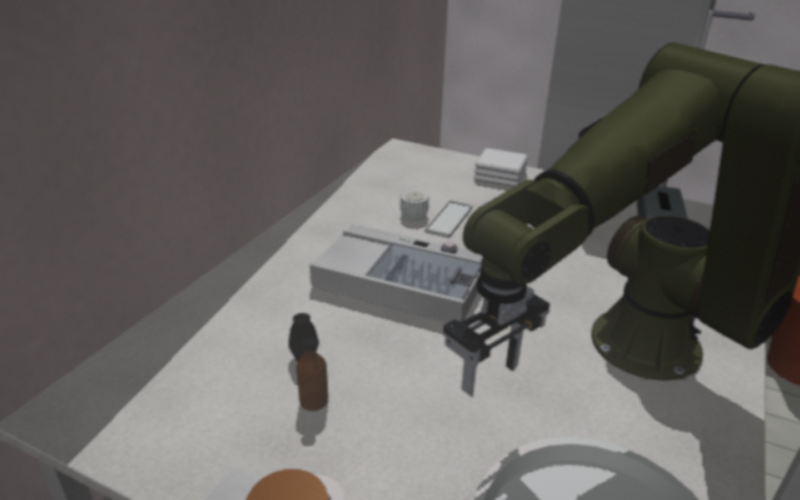

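The top view shows the unit at (425,240)/1.25, with a clean brush in clip 4, the far one. Two counter brushes lie at about (575,277) and (570,314), and the tray is at (578,230). I'll enlarge that area.

Run:
```python
from h import *
im=cv2.imread('pics/raw_top0.png')[110:280,280:510]
im=cv2.convertScaleAbs(im,alpha=1.5)
cv2.imwrite('pics/c1.png',cv2.resize(im,None,fx=3.4,fy=3.4,interpolation=cv2.INTER_CUBIC))
```

```text
(no output)
```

View pics/c1.png

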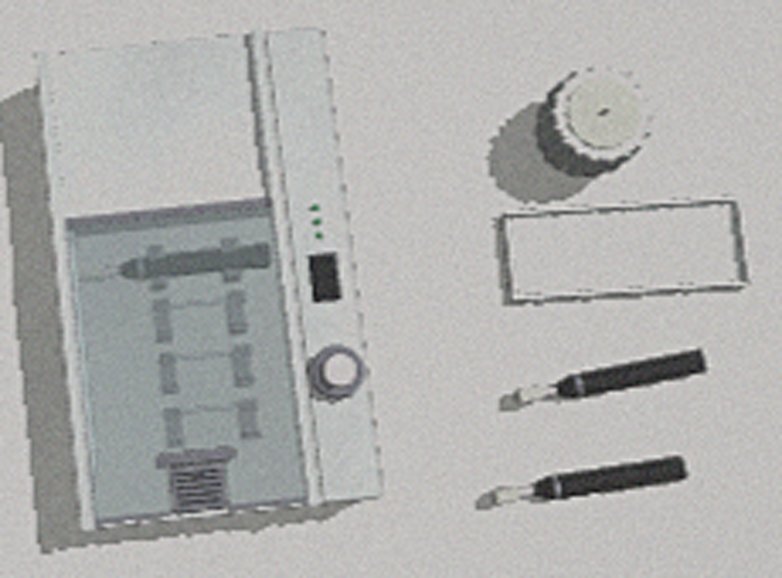

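Run:
```python
from h import *
from scipy.optimize import least_squares
def r(x,y): return ((x+.5)/3.4-.5+280,(y+.5)/3.4-.5+110)
P={(.259,-.132,.064):(326,30),(-.146,-.132,.064):(383,497),(-.146,.116,.073):(84,528),(.259,.116,.068):(38,55)}
def res(q,full=False):
    c,s=np.cos(q[2]),np.sin(q[2]); e=[]
    for p,uv in P.items():
        w=[q[0]+c*p[0]-s*p[1],q[1]+s*p[0]+c*p[1],p[2]]; e+=list(w2px('top',w)-r(*uv))
    return np.array(e)
f=least_squares(res,[.5,.1,0.1]); q=f.x; print('unit',q[:2],np.degrees(q[2]),'res',np.round(f.fun,1))
c,s=np.cos(q[2]),np.sin(q[2]); M=np.array([[c,-s],[s,c]])
def inu(uv,z):
    w=px2w('top',r(*uv),z); return np.round(w,4),np.round(M.T@(w[:2]-q[:2]),4)
for n,uv,z in [('start',(341,371),.086),('ridge',(197,457),.081),('tab',(200,486),.072),('cleancapend',(271,256),.036),('cleanbarrelstart',(122,269),.036)]: print(n,inu(uv,z))
for n,a,b,z in [('bA',(706,360),(560,388),.01),('bB',(687,467),(537,489),.01)]:
    A=px2w('top',r(*a),z);B=px2w('top',r(*b),z);d=B-A;L=np.linalg.norm(d);print(n,L,np.round(A+d/L*.066,4),np.degrees(np.arctan2(d[1],d[0])))
T=[px2w('top',r(*u),.012) for u in [(500,214),(737,200),(748,286),(509,303)]]
print('tray',np.mean(T,0),[np.linalg.norm(T[i]-T[i-1]) for i in range(4)],np.degrees(np.arctan2(*(T[0]-T[1])[1::-1])))
for n,u in dict(pot=(603,110),).items(): print(n,px2w('top',r(*u),.07))
for n,u in dict(vase=(265/1.25,216/1.25),soap=(200/1.25,253/1.25)).items(): print(n,px2w('top',u,.11))
```

```text
unit [0.55972063 0.03915691] 4.05847854658918 res [-0.1 -1.2  0.7  0.7 -0.7  0.8  0.1 -0.5]
start (array([ 0.5275, -0.069 ,  0.086 ]), array([-0.0398, -0.1056]))
ridge (array([0.462 , 0.0498, 0.081 ]), array([-0.0968,  0.0175]))
tab (array([0.4388, 0.0479, 0.072 ]), array([-0.12  ,  0.0173]))
cleancapend (array([ 0.6332, -0.0212,  0.036 ]), array([ 0.069 , -0.0654]))
cleanbarrelstart (array([0.6258, 0.1074, 0.036 ]), array([0.0708, 0.0634]))
bA 0.12989935732027894 [ 0.5239 -0.332   0.01  ] 99.06674324106112
bB 0.13063279016696794 [ 0.4352 -0.3069  0.01  ] 96.53229349177246
tray [ 0.63277026 -0.33292649  0.012     ] [np.float64(0.07964209430752546), np.float64(0.20957147972533974), np.float64(0.07708675540880941), np.float64(0.20954614010362746)] 91.62938550475779
pot [ 0.74330394 -0.3035698   0.07      ]
vase [0.66593425 0.38836769 0.11      ]
soap [0.58818988 0.52900998 0.11      ]
```

Request:
drive_tool --moves '[{"dx": -1,"dy": -0.86,"dz": 0,"turn": 1},{"dx": -1,"dy": -0.86,"dz": 0,"turn": 1},{"dx": -1,"dy": -0.86,"dz": 0,"turn": 1},{"dx": -1,"dy": -0.86,"dz": 0,"turn": 1},{"dx": -1,"dy": -0.86,"dz": 0,"turn": 1}]' --hand 1

```text
t: 0.72
ee_pos: [0.31, 0.3221, 0.2245]
eef_rot: [-0.0, 0.456, 0.89, 0.0]
wrist_force: [-0.2, 1.0, 0.3]
opening: 0.0473
```

```bash
python3 -c "
from h import *
go((.4385,.0482,.15),94.06)"
```

```text
d/0.15 = [-1.983 -0.371  0.496] curyaw 125.7 turn 1.055
```

Request:
drive_tool --moves '[{"dx": -1,"dy": -0.37,"dz": 0,"turn": 1},{"dx": -1,"dy": -0.37,"dz": 0,"turn": 1},{"dx": -1,"dy": -0.37,"dz": 0,"turn": 1},{"dx": -1,"dy": -0.37,"dz": 0,"turn": 1},{"dx": -1,"dy": -0.37,"dz": 0,"turn": 1}]'

```text
t: 1.35
ee_pos: [0.3523, 0.1691, 0.2244]
eef_rot: [-0.0, 0.67, 0.743, -0.0]
wrist_force: [-1.0, 0.6, -0.4]
opening: 0.0008
```

```bash
python3 -c "
from h import *
go((.4385,.0482,.12),94.06)"
```

```text
d/0.15 = [-0.861  0.489  0.696] curyaw 95.9 turn 0.062
```

Request:
drive_tool --moves '[{"dx": -0.86,"dy": 0.49,"dz": 0,"turn": 0.06},{"dx": -0.86,"dy": 0.49,"dz": 0,"turn": 0.06},{"dx": -0.86,"dy": 0.49,"dz": 0.5,"turn": 0.06},{"dx": -0.86,"dy": 0.49,"dz": 0.7,"turn": 0.06},{"dx": -0.86,"dy": 0.49,"dz": 0.7,"turn": 0.06}]'

```text
t: 1.98
ee_pos: [0.4371, 0.0479, 0.1172]
eef_rot: [-0.002, 0.682, 0.732, -0.002]
wrist_force: [0.3, 0.7, 0.6]
opening: 0.0004
```

Run:
```python
from h import *
go((.4385,.0482,.084),94.06)
shot('top','t1'); shot('side','s1')
a=cv2.imread('pics/raw_s1.png')[150:270,240:440]; a=cv2.resize(a,None,fx=3.5,fy=3.5,interpolation=cv2.INTER_CUBIC)
cv2.imwrite('pics/s1.png',a)
```

```text
d/0.15 = [0.001 0.011 0.221] curyaw 94.1 turn 0.000
```

View pics/s1.png

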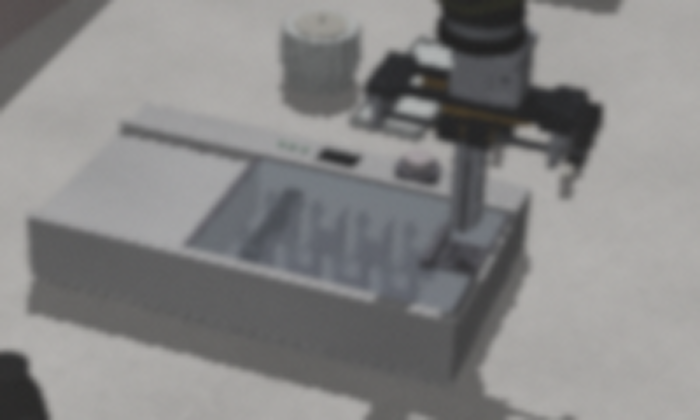

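View pics/t1.png

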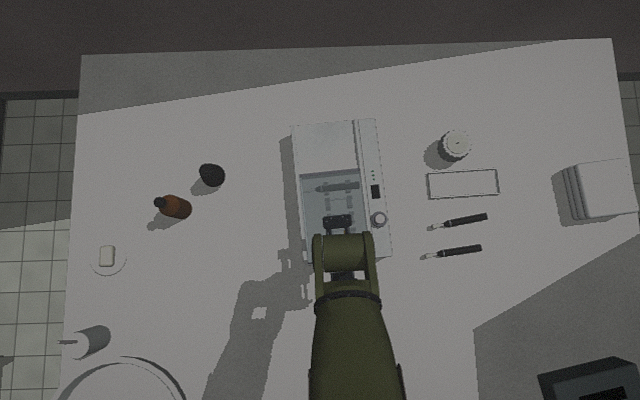

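Only two brushes are on the counter; the area the arm was hiding is empty. The closed fingertips are over the tab, just short of the ridge, so I'll press down.

Request:
drive_tool --moves '[{"dz": 0.1},{"dz": 0.16},{"dz": 0.19},{"dz": 0.215},{"dz": 0.225}]'

```text
invalid input
```

Request:
drive_tool --moves '[{"dx": 0,"dy": 0,"dz": 0.1,"turn": 0},{"dx": 0,"dy": 0,"dz": 0.16,"turn": 0},{"dx": 0,"dy": 0,"dz": 0.19,"turn": 0},{"dx": 0,"dy": 0,"dz": 0.215,"turn": 0},{"dx": 0,"dy": 0,"dz": 0.225,"turn": 0}]'

```text
t: 2.7
ee_pos: [0.4384, 0.0469, 0.0858]
eef_rot: [-0.0, 0.683, 0.731, 0.0]
wrist_force: [-2.2, 1.0, 5.2]
opening: 0.0007
```

Request:
drive_tool --moves '[{"dx": 0,"dy": 0,"dz": 0.015,"turn": 0},{"dx": 0,"dy": 0,"dz": 0.015,"turn": 0},{"dx": 0,"dy": 0.06,"dz": 0.015,"turn": 0},{"dx": 0,"dy": 0.12,"dz": 0.015,"turn": 0},{"dx": 0,"dy": 0.18,"dz": 0.015,"turn": 0}]'

```text
t: 3.32
ee_pos: [0.466, 0.049, 0.0841]
eef_rot: [0.0, 0.683, 0.731, 0.001]
wrist_force: [-2.4, 3.9, 8.6]
opening: 0.0004
```

Request:
drive_tool --moves '[{"dx": 0,"dy": 0.1,"dz": -0.04,"turn": 0},{"dx": 0,"dy": 0.3,"dz": -0.05,"turn": 0},{"dx": 0,"dy": 0.53,"dz": -0.05,"turn": 0},{"dx": 0,"dy": 0.77,"dz": -0.05,"turn": 0},{"dx": 0,"dy": 1,"dz": -0.05,"turn": 0}]'

```text
t: 3.95
ee_pos: [0.616, 0.0595, 0.0912]
eef_rot: [-0.0, 0.682, 0.731, 0.0]
wrist_force: [-3.6, 5.3, 6.9]
opening: 0.0005
```

Request:
drive_tool --moves '[{"dx": 0,"dy": 0.2,"dz": 0,"turn": 0},{"dx": 0,"dy": 0.38,"dz": 0,"turn": 0},{"dx": 0,"dy": 0.5,"dz": 0,"turn": 0},{"dx": 0,"dy": 0.54,"dz": 0,"turn": 0},{"dx": 0,"dy": 0.54,"dz": 0,"turn": 0}]'

```text
t: 4.58
ee_pos: [0.6961, 0.0646, 0.091]
eef_rot: [0.0, 0.682, 0.731, 0.0]
wrist_force: [1.8, 1.3, 1.9]
opening: 0.0004
```

Request:
drive_tool --moves '[{"dx": 0,"dy": 0.02,"dz": 0,"turn": 0},{"dx": 0,"dy": 0.03,"dz": 0,"turn": 0},{"dx": 0,"dy": 0.04,"dz": 0,"turn": 0},{"dx": 0,"dy": 0.05,"dz": 0,"turn": 0},{"dx": 0,"dy": 0.05,"dz": 0,"turn": 0}]'

```text
t: 5.2
ee_pos: [0.7011, 0.0648, 0.0907]
eef_rot: [-0.002, 0.682, 0.731, -0.002]
wrist_force: [-20.8, -0.6, 11.5]
opening: 0.0004
```

Request:
drive_tool --moves '[{"dx": 0,"dy": -0.03,"dz": 0,"turn": 0},{"dx": 0,"dy": -0.05,"dz": -0.2,"turn": 0},{"dx": 0,"dy": -0.1,"dz": -0.6,"turn": 0},{"dx": 0.1,"dy": -0.4,"dz": -0.7,"turn": 0},{"dx": 0.1,"dy": -0.5,"dz": -0.7,"turn": 0}]' --hand 0.5

```text
t: 5.82
ee_pos: [0.6263, 0.0752, 0.1977]
eef_rot: [0.001, 0.682, 0.731, 0.001]
wrist_force: [0.4, -0.1, -0.7]
opening: 0.0456
```

Run:
```python
from h import *
go((.629,.044,.12),94.06)
vision.capture('top')
go((.629,.044,.12),94.06)
shot('top','t2',(270,100,430,270),3.4); shot('side','s2',(220,130,440,270),3.5)
```

```text
d/0.15 = [-0.209  0.002  0.518] curyaw 94.0 turn -0.004
d/0.15 = [-0.207  0.008  0.513] curyaw 93.9 turn -0.004
```

View pics/s2.png

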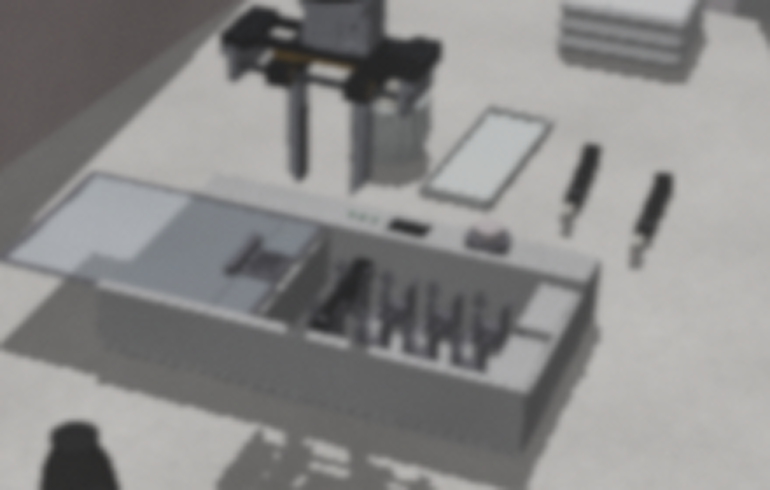

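Request:
drive_tool --moves '[{"dx": -0.21,"dy": 0.005,"dz": 0,"turn": 0},{"dx": -0.21,"dy": 0.005,"dz": 0.2,"turn": 0},{"dx": -0.21,"dy": 0.005,"dz": 0.51,"turn": 0},{"dx": -0.21,"dy": 0.005,"dz": 0.51,"turn": 0},{"dx": -0.21,"dy": 0.005,"dz": 0.51,"turn": 0}]' --hand 0.6

```text
t: 6.6
ee_pos: [0.6313, 0.0433, 0.1209]
eef_rot: [0.001, 0.683, 0.731, 0.0]
wrist_force: [0.7, 0.4, -0.1]
opening: 0.0379
```

Run:
```python
from h import *
go((.629,.044,.048),94.06)
```

```text
d/0.15 = [ 0.005 -0.016  0.486] curyaw 93.9 turn -0.005
```

Request:
drive_tool --moves '[{"dx": 0.005,"dy": -0.015,"dz": 0.15,"turn": 0},{"dx": 0.005,"dy": -0.015,"dz": 0.3,"turn": 0},{"dx": 0.005,"dy": -0.015,"dz": 0.42,"turn": 0},{"dx": 0.005,"dy": -0.015,"dz": 0.48,"turn": 0},{"dx": 0.005,"dy": -0.015,"dz": 0.485,"turn": 0}]'

```text
t: 7.22
ee_pos: [0.6282, 0.044, 0.0469]
eef_rot: [0.0, 0.683, 0.731, 0.0]
wrist_force: [-0.3, 0.0, -0.0]
opening: 0.0376
```

Request:
drive_tool --moves '[{"dx": 0,"dy": 0,"dz": 0,"turn": 0},{"dx": 0,"dy": 0,"dz": 0,"turn": 0},{"dx": 0,"dy": 0,"dz": 0,"turn": 0},{"dx": 0,"dy": 0,"dz": 0,"turn": 0},{"dx": 0,"dy": 0,"dz": 0,"turn": 0}]' --hand 1 --grip_force 35

```text
t: 7.85
ee_pos: [0.629, 0.0441, 0.0476]
eef_rot: [0.001, 0.682, 0.731, 0.001]
wrist_force: [5.3, 0.2, -0.1]
opening: 0.0192
```

Request:
drive_tool --moves '[{"dx": 0,"dy": 0,"dz": -0.04,"turn": 0},{"dx": 0,"dy": 0,"dz": -0.1,"turn": 0},{"dx": 0,"dy": 0,"dz": -0.3,"turn": 0},{"dx": 0,"dy": 0,"dz": -0.6,"turn": 0},{"dx": 0,"dy": 0,"dz": -0.8,"turn": 0}]'

```text
t: 8.48
ee_pos: [0.6282, 0.044, 0.1691]
eef_rot: [0.001, 0.683, 0.731, 0.001]
wrist_force: [-0.1, 0.3, 0.3]
opening: 0.0155
```

Run:
```python
from h import *
print(get_obs()['opening'],get_obs()['wrist_force'])
go((.633,-.350,.17),91.6)
shot('side','s3',(220,100,440,270),3.5)
```

```text
0.01547100135351341 [-0.12079665  0.28016245  0.25167588]
d/0.15 = [-2.623 -0.147 -0.006] curyaw 93.9 turn 0.077
```

View pics/s3.png

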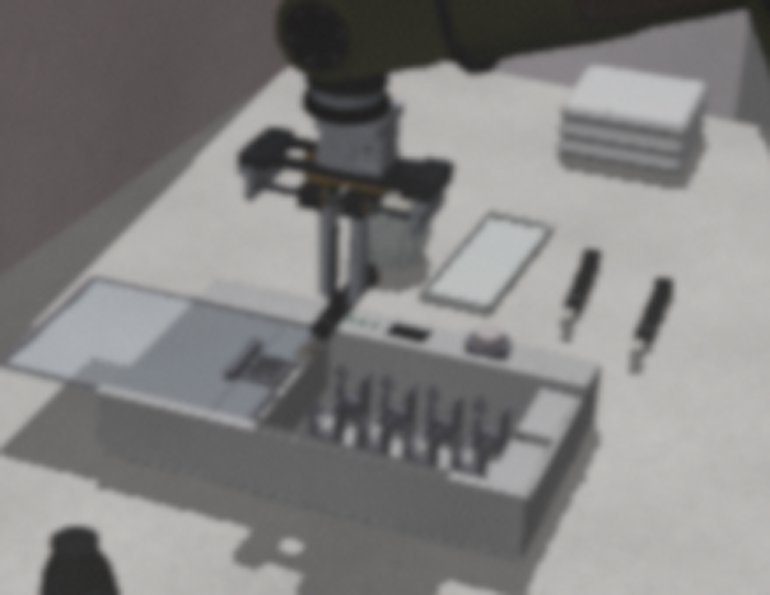

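Request:
drive_tool --moves '[{"dx": 0,"dy": 0,"dz": 0.2,"turn": 0},{"dx": 0,"dy": 0,"dz": 0.4,"turn": 0},{"dx": 0,"dy": 0,"dz": 0.52,"turn": 0},{"dx": 0,"dy": 0,"dz": 0.58,"turn": 0},{"dx": 0,"dy": 0,"dz": 0.58,"turn": 0}]'

```text
t: 9.15
ee_pos: [0.6281, 0.044, 0.0797]
eef_rot: [-0.0, 0.683, 0.731, -0.0]
wrist_force: [-0.6, 0.1, -0.6]
opening: 0.0155
```

Request:
drive_tool --moves '[{"dx": 0,"dy": 0,"dz": 0.015,"turn": 0},{"dx": 0,"dy": 0,"dz": 0.03,"turn": 0},{"dx": 0,"dy": 0,"dz": 0.03,"turn": 0}]'

```text
t: 9.52
ee_pos: [0.628, 0.044, 0.0758]
eef_rot: [0.0, 0.682, 0.731, 0.0]
wrist_force: [-2.6, -0.6, 5.0]
opening: 0.0152
```

Contact at 5 N, so the brush is resting in the mouth. I'll open, go lower and regrip deeper.

Request:
drive_tool --moves '[{"dx": 0,"dy": 0,"dz": 0,"turn": 0},{"dx": 0,"dy": 0,"dz": 0,"turn": 0},{"dx": 0,"dy": 0,"dz": 0,"turn": 0},{"dx": 0,"dy": 0,"dz": 0,"turn": 0}]' --hand 0.62

```text
t: 10.02
ee_pos: [0.628, 0.044, 0.0751]
eef_rot: [-0.0, 0.683, 0.731, 0.0]
wrist_force: [0.2, 0.8, 0.2]
opening: 0.0356
```

Request:
drive_tool --moves '[{"dx": 0,"dy": 0,"dz": 0.06,"turn": 0},{"dx": 0,"dy": 0,"dz": 0.11,"turn": 0},{"dx": 0,"dy": 0,"dz": 0.13,"turn": 0},{"dx": 0,"dy": 0,"dz": 0.13,"turn": 0}]'

```text
t: 10.52
ee_pos: [0.6279, 0.0441, 0.0553]
eef_rot: [-0.0, 0.683, 0.731, -0.0]
wrist_force: [-0.0, -0.6, 0.4]
opening: 0.036
```

Request:
drive_tool --moves '[{"dx": 0,"dy": 0,"dz": 0,"turn": 0},{"dx": 0,"dy": 0,"dz": 0,"turn": 0},{"dx": 0,"dy": 0,"dz": 0,"turn": 0},{"dx": 0,"dy": 0,"dz": 0,"turn": 0}]' --hand 1 --grip_force 40

```text
t: 11.02
ee_pos: [0.6279, 0.044, 0.0558]
eef_rot: [-0.0, 0.683, 0.731, -0.0]
wrist_force: [-3.3, -0.7, 2.4]
opening: 0.0191
```

Request:
drive_tool --moves '[{"dx": 0,"dy": 0,"dz": -0.1,"turn": 0},{"dx": 0,"dy": 0,"dz": -0.4,"turn": 0},{"dx": 0,"dy": 0,"dz": -0.76,"turn": 0},{"dx": 0,"dy": 0,"dz": -0.76,"turn": 0},{"dx": 0,"dy": 0,"dz": -0.76,"turn": 0}]'

```text
t: 11.65
ee_pos: [0.6278, 0.044, 0.1697]
eef_rot: [0.0, 0.683, 0.731, 0.0]
wrist_force: [-0.5, -0.2, -1.4]
opening: 0.0192
```

Run:
```python
from h import *
print(get_obs()['opening'],get_obs()['wrist_force'])
go((.633,-.350,.17),91.6)
shot('side','s4',(220,100,440,270),3.5)
```

```text
0.01921141828505059 [-0.4802162  -0.18751312 -1.40165117]
d/0.15 = [-2.623e+00 -1.450e-01 -2.000e-03] curyaw 93.9 turn 0.077
```

View pics/s4.png

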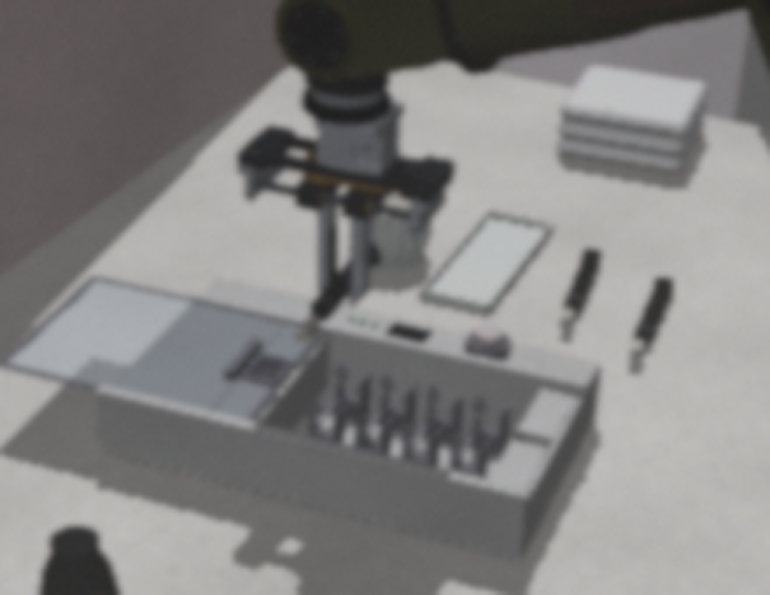

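Request:
drive_tool --moves '[{"dx": -0.3,"dy": 0,"dz": 0,"turn": 0},{"dx": -0.65,"dy": -0.05,"dz": 0,"turn": 0.04},{"dx": -1,"dy": -0.05,"dz": 0,"turn": 0.08},{"dx": -1,"dy": -0.05,"dz": 0,"turn": 0.08}]'

```text
t: 12.2
ee_pos: [0.6301, -0.1093, 0.1681]
eef_rot: [-0.001, 0.699, 0.715, -0.001]
wrist_force: [0.3, 1.0, -0.6]
opening: 0.0189
```

Request:
drive_tool --moves '[{"dx": -0.35,"dy": 0,"dz": 0,"turn": 0},{"dx": -0.7,"dy": -0.05,"dz": 0,"turn": 0},{"dx": -1,"dy": -0.05,"dz": 0,"turn": 0},{"dx": -1,"dy": -0.05,"dz": 0,"turn": 0}]'

```text
t: 12.7
ee_pos: [0.6266, -0.2581, 0.1681]
eef_rot: [-0.001, 0.699, 0.715, -0.0]
wrist_force: [0.0, 0.4, -1.8]
opening: 0.019
```

Run:
```python
from h import *
print(get_obs()['opening'],get_obs()['wrist_force'])
go((.633,-.350,.07),91.6)
```

```text
0.018977450703056797 [ 0.02042868  0.37801788 -1.78706668]
d/0.15 = [-0.614  0.029  0.654] curyaw 91.4 turn -0.008
```

Request:
drive_tool --moves '[{"dx": -0.3,"dy": 0.03,"dz": 0,"turn": 0},{"dx": -0.61,"dy": 0.03,"dz": 0,"turn": 0},{"dx": -0.61,"dy": 0.03,"dz": 0.35,"turn": 0},{"dx": -0.61,"dy": 0.03,"dz": 0.65,"turn": 0},{"dx": -0.61,"dy": 0.03,"dz": 0.65,"turn": 0}]'

```text
t: 13.32
ee_pos: [0.6329, -0.345, 0.0678]
eef_rot: [-0.004, 0.697, 0.717, -0.001]
wrist_force: [0.2, -0.2, -0.5]
opening: 0.0191
```

Run:
```python
from h import *
print(get_obs()['opening'],get_obs()['wrist_force'])
go((.633,-.350,.0255),91.6)
shot('side','s5'); a=cv2.imread('pics/raw_s5.png')[90:230,320:470]; a=cv2.resize(a,None,fx=4,fy=4,interpolation=cv2.INTER_CUBIC); cv2.imwrite('pics/s5.png',a)
```

```text
0.01906240287819238 [ 0.21636172 -0.20170512 -0.5316826 ]
d/0.15 = [-0.035  0.001  0.282] curyaw 91.6 turn -0.000
```

View pics/s5.png

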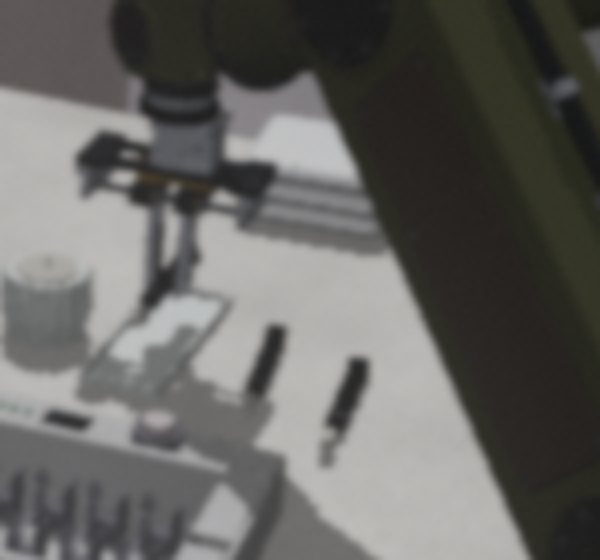

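Request:
drive_tool --moves '[{"dx": -0.02,"dy": 0,"dz": 0.1,"turn": 0},{"dx": -0.02,"dy": 0,"dz": 0.18,"turn": 0},{"dx": -0.02,"dy": 0,"dz": 0.24,"turn": 0},{"dx": -0.02,"dy": 0,"dz": 0.27,"turn": 0},{"dx": -0.02,"dy": 0,"dz": 0.27,"turn": 0}]'

```text
t: 14.0
ee_pos: [0.6342, -0.3506, 0.0315]
eef_rot: [-0.0, 0.698, 0.716, -0.0]
wrist_force: [-0.2, -0.4, -0.7]
opening: 0.0191
```

Request:
drive_tool --moves '[{"dx": 0,"dy": 0,"dz": 0.02,"turn": 0},{"dx": 0,"dy": 0,"dz": 0.03,"turn": 0},{"dx": 0,"dy": 0,"dz": 0.03,"turn": 0}]'

```text
t: 14.38
ee_pos: [0.6342, -0.3506, 0.0271]
eef_rot: [-0.0, 0.698, 0.716, -0.0]
wrist_force: [-0.6, 1.1, -0.5]
opening: 0.0187
```

Request:
drive_tool --moves '[{"dx": 0,"dy": 0,"dz": 0,"turn": 0},{"dx": 0,"dy": 0,"dz": 0,"turn": 0},{"dx": 0,"dy": 0,"dz": 0,"turn": 0},{"dx": 0,"dy": 0,"dz": 0,"turn": 0}]' --hand 0.65

```text
t: 14.88
ee_pos: [0.6342, -0.3506, 0.0272]
eef_rot: [0.0, 0.698, 0.716, 0.0]
wrist_force: [-0.4, 0.6, 0.3]
opening: 0.0328
```

Request:
drive_tool --moves '[{"dx": 0,"dy": 0,"dz": -0.1,"turn": 0},{"dx": 0,"dy": 0,"dz": -0.4,"turn": 0},{"dx": 0,"dy": 0,"dz": -0.8,"turn": 0},{"dx": 0,"dy": -0.3,"dz": -0.9,"turn": 0},{"dx": 0,"dy": -0.7,"dz": -0.9,"turn": 0}]'

```text
t: 15.5
ee_pos: [0.5289, -0.3535, 0.1648]
eef_rot: [0.002, 0.697, 0.717, 0.0]
wrist_force: [0.3, -1.8, 0.8]
opening: 0.0326
```

Run:
```python
from h import *
go((.435,-.307,.1),96.5)
shot('top','t5'); shot('side','s6')
im=cv2.imread('pics/raw_top0.png')
a=cv2.imread('pics/raw_t5.png')[130:280,330:520]; b=cv2.imread('pics/raw_s6.png')[100:230,320:440]
cv2.imwrite('pics/t5.png',cv2.resize(cv2.convertScaleAbs(a,alpha=1.5),None,fx=4,fy=4,interpolation=cv2.INTER_CUBIC))
```

```text
d/0.15 = [ 0.328 -0.619  0.429] curyaw 91.6 turn -0.164
```

View pics/t5.png

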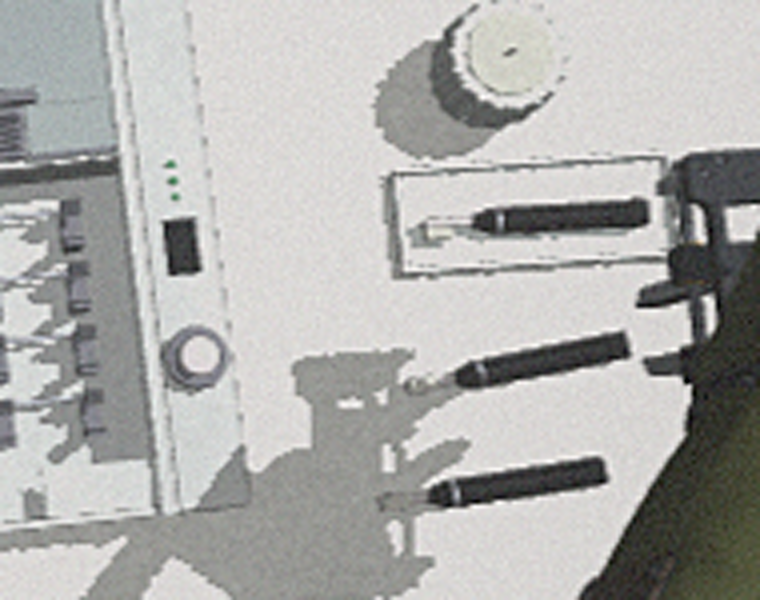

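The clean brush lies lengthwise in the tray, and both used brushes are clear. Brush A runs from its cap end at (628,343) to its tip at (458,377), and brush B from (606,470) to (430,495). I'll re-measure both from this picture.

Run:
```python
from h import *
def r(x,y): return ((x+.5)/4-.5+330,(y+.5)/4-.5+130)
for n,a,b,z in [('A',(629,343),(457,377),.01),('B',(607,470),(429,495),.01)]:
    A=px2w('top',r(*a),z);B=px2w('top',r(*b),z);d=B-A;L=np.linalg.norm(d);print(n,L,np.round(A+d/L*.066,4),np.degrees(np.arctan2(d[1],d[0])))
go((.524,-.332,.08),100)
```

```text
A 0.13025888802391897 [ 0.524  -0.3309  0.01  ] 99.38803860384063
B 0.13161118549172268 [ 0.4352 -0.3059  0.01  ] 96.18991203807691
d/0.15 = [0.139 0.002 0.551] curyaw 91.4 turn -0.287
```

Request:
drive_tool --moves '[{"dx": 0.14,"dy": 0,"dz": 0.1,"turn": -0.27},{"dx": 0.14,"dy": 0,"dz": 0.4,"turn": -0.27},{"dx": 0.14,"dy": 0,"dz": 0.55,"turn": -0.27},{"dx": 0.14,"dy": 0,"dz": 0.55,"turn": -0.27},{"dx": 0.14,"dy": 0,"dz": 0.55,"turn": -0.27}]' --hand 0.58

```text
t: 16.23
ee_pos: [0.5295, -0.3329, 0.0814]
eef_rot: [0.001, 0.645, 0.764, 0.0]
wrist_force: [-0.6, 0.5, -0.4]
opening: 0.0393
```

Run:
```python
from h import *
go((.524,-.331,.0215),99.4)
```

```text
d/0.15 = [ 0.019 -0.035  0.399] curyaw 99.6 turn 0.007
```

Request:
drive_tool --moves '[{"dx": 0.02,"dy": -0.035,"dz": 0.12,"turn": 0},{"dx": 0.02,"dy": -0.035,"dz": 0.25,"turn": 0},{"dx": 0.02,"dy": -0.035,"dz": 0.35,"turn": 0},{"dx": 0.02,"dy": -0.035,"dz": 0.395,"turn": 0},{"dx": 0.02,"dy": -0.035,"dz": 0.395,"turn": 0}]'

```text
t: 16.85
ee_pos: [0.5232, -0.3304, 0.0203]
eef_rot: [-0.0, 0.645, 0.764, -0.0]
wrist_force: [-0.3, 0.5, 0.0]
opening: 0.0392
```

Request:
drive_tool --moves '[{"dx": 0,"dy": 0,"dz": 0,"turn": 0},{"dx": 0,"dy": 0,"dz": 0,"turn": 0},{"dx": 0,"dy": 0,"dz": 0,"turn": 0},{"dx": 0,"dy": 0,"dz": 0,"turn": 0},{"dx": 0,"dy": 0,"dz": 0,"turn": 0}]' --hand 1 --grip_force 50

```text
t: 17.48
ee_pos: [0.5232, -0.3304, 0.0208]
eef_rot: [0.0, 0.645, 0.764, 0.0]
wrist_force: [-0.2, -0.0, 3.0]
opening: 0.0186
```

Request:
drive_tool --moves '[{"dx": 0,"dy": 0,"dz": -0.1,"turn": 0},{"dx": 0,"dy": 0,"dz": -0.35,"turn": 0},{"dx": 0,"dy": 0,"dz": -0.7,"turn": 0},{"dx": 0,"dy": 0,"dz": -0.95,"turn": 0},{"dx": 0,"dy": 0,"dz": -0.95,"turn": 0}]'

```text
t: 18.1
ee_pos: [0.5239, -0.3309, 0.167]
eef_rot: [0.003, 0.645, 0.764, 0.0]
wrist_force: [0.2, 0.3, -1.5]
opening: 0.0187
```

Run:
```python
from h import *
o=get_obs();print(o['opening'],o['ft_torque'])
q=(.5597,.0392); 
for n,x in (('s1',-.069),('s3',.023)): print(n, q[0]+.9975*x, q[1]+.0708*x)
go((.5597+.9975*.023,.0392+.0708*.023,.17),94.06)
```

```text
0.01873070683374073 [-0.06064974  0.03694671  0.03717739]
s1 0.49087249999999993 0.0343148
s3 0.5826425 0.0408284
d/0.15 = [ 2.378  0.8   -0.027] curyaw 99.6 turn 0.185
```

Request:
drive_tool --moves '[{"dx": 0.25,"dy": 0,"dz": 0,"turn": 0},{"dx": 0.6,"dy": 0.1,"dz": 0,"turn": 0},{"dx": 0.95,"dy": 0.3,"dz": 0,"turn": 0},{"dx": 1,"dy": 0.3,"dz": 0,"turn": 0}]'

```text
t: 18.6
ee_pos: [0.5427, -0.1718, 0.1624]
eef_rot: [-0.001, 0.644, 0.765, -0.0]
wrist_force: [-0.2, -0.2, 0.5]
opening: 0.0189
```

Request:
drive_tool --moves '[{"dx": 0.3,"dy": 0.1,"dz": 0,"turn": 0.1},{"dx": 0.7,"dy": 0.3,"dz": 0,"turn": 0.18},{"dx": 1,"dy": 0.5,"dz": 0,"turn": 0.18},{"dx": 1,"dy": 0.5,"dz": 0,"turn": 0.18},{"dx": 1,"dy": 0.5,"dz": 0,"turn": 0.18}]'

```text
t: 19.23
ee_pos: [0.5908, -0.0153, 0.1623]
eef_rot: [-0.0, 0.681, 0.733, -0.0]
wrist_force: [-0.3, -0.3, -0.7]
opening: 0.0186
```

Run:
```python
from h import *
print(get_obs()['opening'])
go((.5826,.0408,.10),94.06)
```

```text
0.01863218104748332
d/0.15 = [ 0.377 -0.026  0.416] curyaw 94.2 turn 0.005
```

Request:
drive_tool --moves '[{"dx": 0.38,"dy": -0.025,"dz": 0,"turn": 0},{"dx": 0.38,"dy": -0.025,"dz": 0.2,"turn": 0},{"dx": 0.38,"dy": -0.025,"dz": 0.42,"turn": 0},{"dx": 0.38,"dy": -0.025,"dz": 0.42,"turn": 0},{"dx": 0.38,"dy": -0.025,"dz": 0.42,"turn": 0}]'

```text
t: 19.85
ee_pos: [0.5838, 0.041, 0.1013]
eef_rot: [0.0, 0.681, 0.732, 0.0]
wrist_force: [0.1, -0.0, -0.7]
opening: 0.0193
```

Run:
```python
from h import *
print(get_obs()['opening'])
go((.5826,.0408,.0475),94.06)
shot('side','s7',(240,120,420,270),4)
```

```text
0.019311118650791312
d/0.15 = [-0.001 -0.008  0.358] curyaw 94.1 turn 0.003
```

View pics/s7.png

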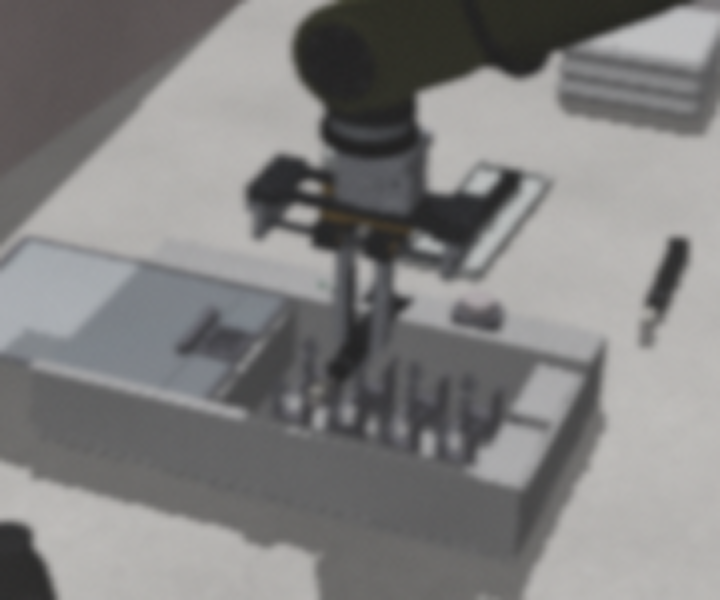

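Brush A is held level over clip 3, so I'll press it in.

Request:
drive_tool --moves '[{"dx": 0,"dy": -0.008,"dz": 0.12,"turn": 0},{"dx": 0,"dy": -0.008,"dz": 0.2,"turn": 0},{"dx": 0,"dy": -0.008,"dz": 0.25,"turn": 0},{"dx": 0,"dy": -0.008,"dz": 0.29,"turn": 0},{"dx": 0,"dy": -0.008,"dz": 0.31,"turn": 0}]' --grip_force 60

```text
t: 20.52
ee_pos: [0.583, 0.042, 0.0538]
eef_rot: [0.001, 0.681, 0.733, 0.001]
wrist_force: [4.0, 0.1, 4.1]
opening: 0.019
```

Request:
drive_tool --moves '[{"dx": 0,"dy": 0,"dz": 0.015,"turn": 0},{"dx": 0,"dy": 0,"dz": 0.03,"turn": 0},{"dx": 0,"dy": 0,"dz": 0.045,"turn": 0},{"dx": 0,"dy": 0,"dz": 0.05,"turn": 0}]'

```text
t: 21.02
ee_pos: [0.5831, 0.0421, 0.0466]
eef_rot: [0.001, 0.681, 0.733, 0.001]
wrist_force: [1.9, 0.4, 10.3]
opening: 0.0184
```

Request:
drive_tool --moves '[{"dx": 0,"dy": 0,"dz": 0,"turn": 0},{"dx": 0,"dy": 0,"dz": 0,"turn": 0},{"dx": 0,"dy": 0,"dz": 0,"turn": 0},{"dx": 0,"dy": 0,"dz": 0,"turn": 0}]' --hand 0.65

```text
t: 21.52
ee_pos: [0.5819, 0.042, 0.0458]
eef_rot: [-0.0, 0.681, 0.733, -0.0]
wrist_force: [-0.4, 0.8, 0.5]
opening: 0.0327
```

Request:
drive_tool --moves '[{"dx": 0,"dy": 0,"dz": -0.15,"turn": 0},{"dx": 0,"dy": 0,"dz": -0.3,"turn": 0},{"dx": 0,"dy": 0,"dz": -0.3,"turn": 0}]'

```text
t: 21.9
ee_pos: [0.5828, 0.042, 0.0922]
eef_rot: [0.001, 0.681, 0.733, 0.001]
wrist_force: [-0.1, -0.4, -0.6]
opening: 0.0331
```

Request:
drive_tool --moves '[{"dx": 0,"dy": 0,"dz": 0,"turn": 0},{"dx": 0,"dy": 0,"dz": 0,"turn": 0},{"dx": 0,"dy": 0,"dz": 0,"turn": 0},{"dx": 0,"dy": 0,"dz": 0,"turn": 0}]' --hand 1 --grip_force 20

```text
t: 22.4
ee_pos: [0.582, 0.042, 0.0906]
eef_rot: [-0.0, 0.681, 0.733, -0.0]
wrist_force: [-0.5, -0.8, 1.1]
opening: 0.0005
```

Request:
drive_tool --moves '[{"dx": 0,"dy": 0,"dz": 0.08,"turn": 0},{"dx": 0,"dy": 0,"dz": 0.13,"turn": 0},{"dx": 0,"dy": 0,"dz": 0.16,"turn": 0},{"dx": 0,"dy": 0,"dz": 0.18,"turn": 0},{"dx": 0,"dy": 0,"dz": 0.18,"turn": 0}]'

```text
t: 23.02
ee_pos: [0.5831, 0.042, 0.0651]
eef_rot: [0.001, 0.681, 0.733, 0.001]
wrist_force: [-0.3, 0.5, 7.4]
opening: 0.0007
```

Request:
drive_tool --moves '[{"dx": 0,"dy": 0,"dz": 0.015,"turn": 0},{"dx": 0,"dy": 0,"dz": 0.03,"turn": 0},{"dx": 0,"dy": 0,"dz": 0.03,"turn": 0}]'

```text
t: 23.4
ee_pos: [0.5854, 0.0422, 0.0645]
eef_rot: [0.003, 0.681, 0.733, 0.003]
wrist_force: [-3.9, 1.6, 38.3]
opening: 0.0004
```

Request:
drive_tool --moves '[{"dx": 0,"dy": 0,"dz": -0.2,"turn": 0},{"dx": 0,"dy": 0,"dz": -0.5,"turn": 0},{"dx": 0,"dy": 0,"dz": -0.7,"turn": 0},{"dx": -0.3,"dy": -0.2,"dz": -0.7,"turn": 0},{"dx": -0.7,"dy": -0.5,"dz": -0.7,"turn": 0}]' --hand 0.58

```text
t: 24.02
ee_pos: [0.5212, -0.0585, 0.1646]
eef_rot: [0.0, 0.68, 0.733, 0.0]
wrist_force: [1.0, -1.7, 0.1]
opening: 0.0391
```

Request:
drive_tool --moves '[{"dx": -0.3,"dy": -0.1,"dz": 0,"turn": 0},{"dx": -0.7,"dy": -0.4,"dz": 0,"turn": 0},{"dx": -1,"dy": -0.4,"dz": 0,"turn": 0},{"dx": -1,"dy": -0.4,"dz": 0,"turn": 0}]'

```text
t: 24.52
ee_pos: [0.4723, -0.2146, 0.1645]
eef_rot: [0.0, 0.682, 0.731, -0.0]
wrist_force: [0.0, -0.1, -0.0]
opening: 0.0391
```

Run:
```python
from h import *
go((.4352,-.306,.1),96.3)
shot('top','t6'); 
a=cv2.imread('pics/raw_t6.png')[110:280,290:510]
cv2.imwrite('pics/t6.png',cv2.resize(cv2.convertScaleAbs(a,alpha=1.5),None,fx=3.5,fy=3.5,interpolation=cv2.INTER_CUBIC))
```

```text
d/0.15 = [-0.59 -0.29  0.43] curyaw 94.0 turn -0.077
```

View pics/t6.png

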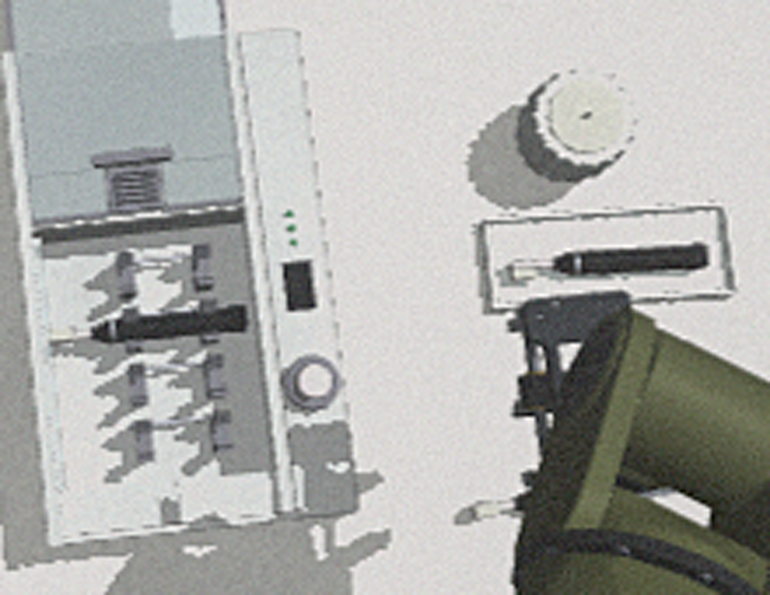

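Brush A is seated in clip 3: 38 N met a rigid stop, with the top at 46 mm. The arm hides most of brush B, so I'll back off and locate it by segmentation.

Request:
drive_tool --moves '[{"dx": 0.4,"dy": 0,"dz": 0,"turn": 0},{"dx": 0.8,"dy": 0,"dz": 0,"turn": 0},{"dx": 1,"dy": 0,"dz": 0,"turn": 0},{"dx": 1,"dy": 0,"dz": 0,"turn": 0}]'

```text
t: 25.08
ee_pos: [0.4618, -0.0596, 0.1646]
eef_rot: [0.0, 0.679, 0.734, 0.0]
wrist_force: [0.2, -0.3, 0.2]
opening: 0.0395
```

```bash
cat > seg.py <<'E'
from h import *
def seg(f):
    im=cv2.imread(f); g=im.max(2)[225:290,400:520]
    n,l,s,c=cv2.connectedComponentsWithStats((g<55).astype('uint8'))
    for i in range(1,n):
        if s[i,4]>100:
            ys,xs=np.where(l==i); P=np.c_[xs+400,ys+225].astype(np.float32)
            r=cv2.minAreaRect(P); b=cv2.boxPoints(r); 
            k=np.argsort(b[:,0]); h,c_=b[k[:2]].mean(0),b[k[2:]].mean(0)
            A=px2w('top',c_,.01);B=px2w('top',h,.01);d=B-A;L=np.linalg.norm(d)
            print(f,s[i,4],r[1],'L',L,'origin',np.round(A+d/L*.066,4),'yaw',np.degrees(np.arctan2(d[1],d[0])))
E
python3 - <<'E'
from seg import *
shot('top','t7')
for f in ('pics/raw_top0.png','pics/raw_t5.png','pics/raw_t7.png'): seg(f)
a=cv2.imread('pics/raw_t7.png')[110:280,290:510]
cv2.imwrite('pics/t7.png',cv2.resize(cv2.convertScaleAbs(a,alpha=1.5),None,fx=3.5,fy=3.5,interpolation=cv2.INTER_CUBIC))
go((.4352,-.306,.1),96.3)
E
```

```text
pics/raw_top0.png 241 (6.675098419189453, 36.851287841796875) L 0.10803764599723988 origin [ 0.434  -0.3041  0.01  ] yaw 97.26344533146184
pics/raw_t5.png 1707 (35.54848861694336, 79.05835723876953) L 0.23354604639823345 origin [ 0.4448 -0.4574  0.01  ] yaw 148.90005825925306
pics/raw_t5.png 235 (6.575958728790283, 36.66096878051758) L 0.10751902654617171 origin [ 0.4343 -0.304   0.01  ] yaw 97.62809714227123
pics/raw_t7.png 742 (64.0, 30.0) L 0.08723819562110628 origin [ 0.4202 -0.154   0.01  ] yaw 88.29901786374052
pics/raw_t7.png 235 (6.575958728790283, 36.66096878051758) L 0.10751902654617171 origin [ 0.4343 -0.304   0.01  ] yaw 97.62809714227123
pics/raw_t7.png 150 (28.316207885742188, 13.110258102416992) L 0.08003597172941826 origin [ 0.3918 -0.1313  0.01  ] yaw 44.87771427471231
d/0.15 = [-1.616 -0.303  0.431] curyaw 94.4 turn -0.064
```

Request:
drive_tool --moves '[{"dx": -0.4,"dy": -0.1,"dz": 0,"turn": -0.07},{"dx": -0.8,"dy": -0.2,"dz": 0,"turn": -0.07},{"dx": -1,"dy": -0.3,"dz": 0,"turn": -0.07},{"dx": -1,"dy": -0.3,"dz": 0,"turn": -0.07}]'

```text
t: 25.62
ee_pos: [0.4273, -0.2171, 0.1643]
eef_rot: [-0.0, 0.668, 0.744, -0.0]
wrist_force: [0.3, -0.5, -0.1]
opening: 0.0395
```

Request:
drive_tool --moves '[{"dx": -0.3,"dy": 0,"dz": 0.1,"turn": 0},{"dx": -0.62,"dy": 0,"dz": 0.3,"turn": 0},{"dx": -0.62,"dy": 0,"dz": 0.5,"turn": 0},{"dx": -0.62,"dy": 0,"dz": 0.5,"turn": 0},{"dx": -0.62,"dy": 0,"dz": 0.5,"turn": 0}]'

```text
t: 26.25
ee_pos: [0.439, -0.3071, 0.0907]
eef_rot: [0.001, 0.667, 0.745, 0.0]
wrist_force: [-0.1, -0.1, 0.1]
opening: 0.0398
```

Run:
```python
from h import *
go((.4350,-.306,.0205),97)
shot('side','s8',(330,110,450,220),5)
```

```text
d/0.15 = [ 0.011 -0.026  0.468] curyaw 96.4 turn -0.021
```

View pics/s8.png

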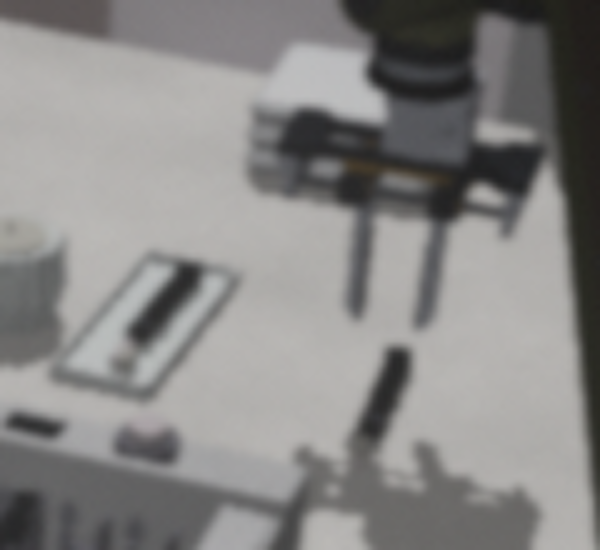

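The gripper straddles the undisturbed brush B. I'll grasp it.

Request:
drive_tool --moves '[{"dx": 0.01,"dy": -0.025,"dz": 0.15,"turn": -0.02},{"dx": 0.01,"dy": -0.025,"dz": 0.3,"turn": -0.02},{"dx": 0.01,"dy": -0.025,"dz": 0.42,"turn": -0.02},{"dx": 0.01,"dy": -0.025,"dz": 0.465,"turn": -0.02},{"dx": 0.01,"dy": -0.025,"dz": 0.465,"turn": -0.02}]'

```text
t: 26.92
ee_pos: [0.4347, -0.3065, 0.0201]
eef_rot: [0.0, 0.663, 0.749, 0.0]
wrist_force: [0.2, -0.2, -0.2]
opening: 0.0397
```

Request:
drive_tool --moves '[{"dx": 0,"dy": 0,"dz": 0,"turn": 0},{"dx": 0,"dy": 0,"dz": 0,"turn": 0},{"dx": 0,"dy": 0,"dz": 0,"turn": 0},{"dx": 0,"dy": 0,"dz": 0,"turn": 0},{"dx": 0,"dy": 0,"dz": 0,"turn": 0}]' --hand 1 --grip_force 55

```text
t: 27.55
ee_pos: [0.4346, -0.3065, 0.02]
eef_rot: [0.0, 0.663, 0.748, 0.0]
wrist_force: [-0.3, 0.1, 6.8]
opening: 0.0184
```

Request:
drive_tool --moves '[{"dx": 0,"dy": 0,"dz": -0.1,"turn": 0},{"dx": 0,"dy": 0,"dz": -0.35,"turn": 0},{"dx": 0,"dy": 0,"dz": -0.7,"turn": 0},{"dx": 0,"dy": 0,"dz": -0.95,"turn": 0},{"dx": 0,"dy": 0,"dz": -0.95,"turn": 0}]'

```text
t: 28.18
ee_pos: [0.4352, -0.307, 0.1656]
eef_rot: [0.003, 0.663, 0.748, 0.0]
wrist_force: [0.0, -0.3, -0.8]
opening: 0.0186
```

Run:
```python
from h import *
print(get_obs()['opening'])
go((.4909,.0345,.17),94.06)
```

```text
0.018613293825595793
d/0.15 = [ 2.215  0.643 -0.036] curyaw 96.9 turn 0.095
```

Request:
drive_tool --moves '[{"dx": 0.3,"dy": 0.1,"dz": 0,"turn": 0},{"dx": 0.65,"dy": 0.2,"dz": 0,"turn": 0},{"dx": 1,"dy": 0.3,"dz": 0,"turn": 0},{"dx": 1,"dy": 0.3,"dz": 0,"turn": 0}]'

```text
t: 28.68
ee_pos: [0.4608, -0.1492, 0.1615]
eef_rot: [-0.001, 0.662, 0.75, -0.0]
wrist_force: [-0.4, -0.9, 0.2]
opening: 0.0192
```

Request:
drive_tool --moves '[{"dx": 0.3,"dy": 0.1,"dz": 0,"turn": 0.09},{"dx": 0.7,"dy": 0.25,"dz": 0,"turn": 0.09},{"dx": 1,"dy": 0.34,"dz": 0,"turn": 0.09},{"dx": 1,"dy": 0.34,"dz": 0,"turn": 0.09},{"dx": 1,"dy": 0.34,"dz": 0,"turn": 0.09}]'

```text
t: 29.3
ee_pos: [0.4934, 0.0021, 0.1617]
eef_rot: [-0.0, 0.681, 0.733, -0.0]
wrist_force: [0.3, -0.9, 0.1]
opening: 0.0185
```

Run:
```python
from h import *
print(get_obs()['opening'])
go((.4909,.0345,.10),94.06)
```

```text
0.01850974021931261
d/0.15 = [ 0.217 -0.     0.411] curyaw 94.2 turn 0.005
```

Request:
drive_tool --moves '[{"dx": 0.22,"dy": 0,"dz": 0,"turn": 0},{"dx": 0.22,"dy": 0,"dz": 0.2,"turn": 0},{"dx": 0.22,"dy": 0,"dz": 0.42,"turn": 0},{"dx": 0.22,"dy": 0,"dz": 0.42,"turn": 0},{"dx": 0.22,"dy": 0,"dz": 0.42,"turn": 0}]'

```text
t: 29.92
ee_pos: [0.4917, 0.035, 0.1003]
eef_rot: [0.0, 0.681, 0.732, 0.0]
wrist_force: [-0.1, 0.1, -0.2]
opening: 0.0186
```

Run:
```python
from h import *
print(get_obs()['opening'])
go((.4909,.0345,.0470),94.06)
shot('side','s9',(240,120,420,270),4)
```

```text
0.018589719564040024
d/0.15 = [-0.003 -0.006  0.355] curyaw 94.1 turn 0.003
```

View pics/s9.png

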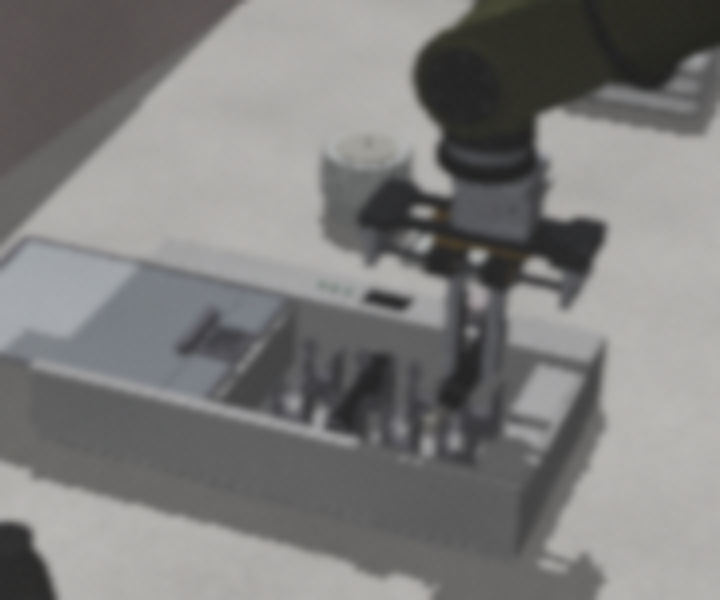

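Request:
drive_tool --moves '[{"dx": 0,"dy": -0.006,"dz": 0.12,"turn": 0},{"dx": 0,"dy": -0.006,"dz": 0.2,"turn": 0},{"dx": 0,"dy": -0.006,"dz": 0.25,"turn": 0},{"dx": 0,"dy": -0.006,"dz": 0.29,"turn": 0},{"dx": 0,"dy": -0.006,"dz": 0.31,"turn": 0}]' --grip_force 60

```text
t: 30.6
ee_pos: [0.4912, 0.0358, 0.0534]
eef_rot: [0.001, 0.681, 0.733, 0.001]
wrist_force: [1.9, -0.3, 3.3]
opening: 0.0188
```

Request:
drive_tool --moves '[{"dx": 0,"dy": 0,"dz": 0.015,"turn": 0},{"dx": 0,"dy": 0,"dz": 0.03,"turn": 0},{"dx": 0,"dy": 0,"dz": 0.045,"turn": 0},{"dx": 0,"dy": 0,"dz": 0.05,"turn": 0}]'

```text
t: 31.1
ee_pos: [0.4913, 0.0359, 0.0459]
eef_rot: [0.001, 0.681, 0.733, 0.001]
wrist_force: [1.8, 0.8, 11.9]
opening: 0.0187
```

Request:
drive_tool --moves '[{"dx": 0,"dy": 0,"dz": 0,"turn": 0},{"dx": 0,"dy": 0,"dz": 0,"turn": 0},{"dx": 0,"dy": 0,"dz": 0,"turn": 0},{"dx": 0,"dy": 0,"dz": 0,"turn": 0}]' --hand 0.65

```text
t: 31.6
ee_pos: [0.4901, 0.0358, 0.0451]
eef_rot: [-0.0, 0.681, 0.733, -0.0]
wrist_force: [-0.3, 0.1, -0.0]
opening: 0.0329
```

Request:
drive_tool --moves '[{"dx": 0,"dy": 0,"dz": -0.15,"turn": 0},{"dx": 0,"dy": 0,"dz": -0.3,"turn": 0},{"dx": 0,"dy": 0,"dz": -0.3,"turn": 0}]'

```text
t: 31.98
ee_pos: [0.4909, 0.0359, 0.0913]
eef_rot: [0.001, 0.681, 0.733, 0.001]
wrist_force: [-0.4, 0.7, -0.9]
opening: 0.0328
```

Request:
drive_tool --moves '[{"dx": 0,"dy": 0,"dz": 0,"turn": 0},{"dx": 0,"dy": 0,"dz": 0,"turn": 0},{"dx": 0,"dy": 0,"dz": 0,"turn": 0},{"dx": 0,"dy": 0,"dz": 0,"turn": 0}]' --hand 1 --grip_force 20

```text
t: 32.48
ee_pos: [0.4902, 0.0358, 0.0899]
eef_rot: [-0.0, 0.681, 0.733, -0.0]
wrist_force: [0.7, 0.6, 0.1]
opening: 0.0002
```

Request:
drive_tool --moves '[{"dx": 0,"dy": 0,"dz": 0.08,"turn": 0},{"dx": 0,"dy": 0,"dz": 0.13,"turn": 0},{"dx": 0,"dy": 0,"dz": 0.16,"turn": 0},{"dx": 0,"dy": 0,"dz": 0.18,"turn": 0},{"dx": 0,"dy": 0,"dz": 0.185,"turn": 0}]'

```text
t: 33.1
ee_pos: [0.4924, 0.036, 0.0647]
eef_rot: [0.002, 0.681, 0.733, 0.002]
wrist_force: [-2.4, 1.6, 27.9]
opening: 0.0006
```

Both brushes are seated. Next I'll go behind the ridge, to world (0.745, 0.07).

Request:
drive_tool --moves '[{"dx": 0,"dy": 0,"dz": -0.2,"turn": 0},{"dx": 0.1,"dy": 0.1,"dz": -0.5,"turn": 0},{"dx": 0.1,"dy": 0.5,"dz": -0.6,"turn": 0},{"dx": 0.1,"dy": 0.9,"dz": -0.6,"turn": 0},{"dx": 0.1,"dy": 0.9,"dz": -0.6,"turn": 0}]'

```text
t: 33.72
ee_pos: [0.6258, 0.0608, 0.1503]
eef_rot: [-0.001, 0.681, 0.733, -0.001]
wrist_force: [-0.5, 0.1, -0.6]
opening: 0.0004
```

Run:
```python
from h import *
go((.746,.0700,.13),94.06)
```

```text
d/0.15 = [0.002 0.804 0.134] curyaw 94.2 turn 0.005
```

Request:
drive_tool --moves '[{"dx": 0,"dy": 0.3,"dz": 0,"turn": 0},{"dx": 0,"dy": 0.6,"dz": 0,"turn": 0},{"dx": 0,"dy": 0.8,"dz": 0.1,"turn": 0},{"dx": 0,"dy": 0.8,"dz": 0.15,"turn": 0},{"dx": 0,"dy": 0.8,"dz": 0.15,"turn": 0}]'

```text
t: 34.35
ee_pos: [0.7424, 0.0695, 0.1293]
eef_rot: [-0.001, 0.681, 0.733, -0.001]
wrist_force: [-0.2, 0.3, 1.3]
opening: 0.0006
```

Run:
```python
from h import *
go((.745,.0700,.092),94.06)
shot('side','s10',(180,110,400,270),3.5)
```

```text
d/0.15 = [0.002 0.018 0.249] curyaw 94.2 turn 0.005
```

View pics/s10.png

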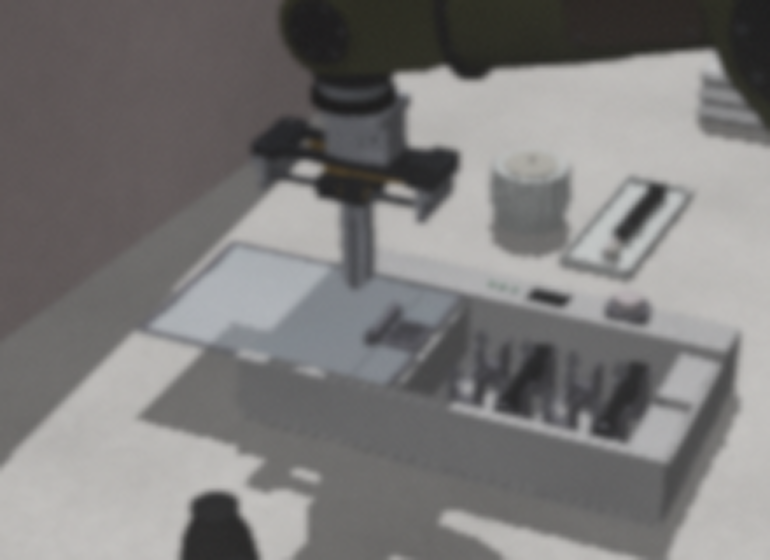

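Both brushes sit in clips 1 and 3 at the same level, and the fingers are behind the ridge. I'll go down and push the cover shut.

Request:
drive_tool --moves '[{"dx": 0,"dy": 0.02,"dz": 0.1,"turn": 0},{"dx": 0,"dy": 0.02,"dz": 0.18,"turn": 0},{"dx": 0,"dy": 0.02,"dz": 0.24,"turn": 0},{"dx": 0,"dy": 0.02,"dz": 0.24,"turn": 0}]'

```text
t: 34.9
ee_pos: [0.746, 0.0697, 0.0928]
eef_rot: [-0.001, 0.681, 0.733, -0.001]
wrist_force: [-0.5, -0.2, -0.5]
opening: 0.0003
```

Request:
drive_tool --moves '[{"dx": 0,"dy": -0.08,"dz": 0,"turn": 0},{"dx": 0,"dy": -0.25,"dz": 0,"turn": 0},{"dx": 0,"dy": -0.45,"dz": 0,"turn": 0},{"dx": 0,"dy": -0.7,"dz": 0,"turn": 0},{"dx": 0,"dy": -0.95,"dz": 0,"turn": 0}]'

```text
t: 35.52
ee_pos: [0.604, 0.0591, 0.0949]
eef_rot: [0.001, 0.681, 0.733, 0.001]
wrist_force: [4.0, -0.5, 1.1]
opening: 0.0006
```

Run:
```python
from h import *
c,s=.9975,.0708
# closed: far face unit -.0918, tool centre +.0125
x,y=-.0793,.0175
go((.5597+c*x-s*y,.0392+s*x+c*y,.092),94.06)
```

```text
d/0.15 = [ 0.007 -0.833  0.017] curyaw 94.2 turn 0.005
```

Request:
drive_tool --moves '[{"dx": 0,"dy": -0.25,"dz": 0.015,"turn": 0},{"dx": 0,"dy": -0.5,"dz": 0.015,"turn": 0},{"dx": 0,"dy": -0.68,"dz": 0.015,"turn": 0},{"dx": 0,"dy": -0.76,"dz": 0.015,"turn": 0},{"dx": 0,"dy": -0.79,"dz": 0.015,"turn": 0}]'

```text
t: 36.15
ee_pos: [0.488, 0.0506, 0.0937]
eef_rot: [0.003, 0.681, 0.733, 0.003]
wrist_force: [10.3, 0.2, 1.4]
opening: 0.0006
```

Request:
drive_tool --moves '[{"dx": 0,"dy": -0.02,"dz": 0,"turn": 0},{"dx": 0,"dy": -0.04,"dz": 0,"turn": 0},{"dx": 0,"dy": -0.06,"dz": 0,"turn": 0}]'

```text
t: 36.52
ee_pos: [0.479, 0.0499, 0.0934]
eef_rot: [0.002, 0.681, 0.733, 0.002]
wrist_force: [4.8, -0.9, 5.7]
opening: 0.0001
```

Request:
drive_tool --moves '[{"dx": 0,"dy": -0.01,"dz": 0,"turn": 0},{"dx": 0,"dy": -0.02,"dz": 0,"turn": 0},{"dx": 0,"dy": -0.025,"dz": 0,"turn": 0},{"dx": 0,"dy": -0.025,"dz": 0,"turn": 0}]'

```text
t: 37.02
ee_pos: [0.4762, 0.0497, 0.0937]
eef_rot: [0.003, 0.681, 0.733, 0.003]
wrist_force: [11.3, 0.7, 3.5]
opening: 0.0008
```

Request:
drive_tool --moves '[{"dx": 0,"dy": -0.015,"dz": 0,"turn": 0},{"dx": 0,"dy": -0.03,"dz": 0,"turn": 0},{"dx": 0,"dy": -0.03,"dz": 0,"turn": 0}]'

```text
t: 37.4
ee_pos: [0.4743, 0.0495, 0.0951]
eef_rot: [0.005, 0.681, 0.733, 0.005]
wrist_force: [24.1, 2.0, 3.5]
opening: 0.0006
```

A hard stop at 24 N. To test the latch, I'll nudge the ridge's near face without touching the tab.

Request:
drive_tool --moves '[{"dx": 0,"dy": 0.04,"dz": 0,"turn": 0},{"dx": 0,"dy": 0.04,"dz": -0.2,"turn": 0},{"dx": 0,"dy": -0.12,"dz": -0.25,"turn": 0},{"dx": 0,"dy": -0.25,"dz": -0.25,"turn": 0},{"dx": 0,"dy": -0.25,"dz": -0.25,"turn": 0}]'

```text
t: 38.02
ee_pos: [0.4314, 0.0465, 0.1299]
eef_rot: [0.001, 0.681, 0.733, 0.0]
wrist_force: [-0.2, 0.4, 0.1]
opening: 0.0006
```

Run:
```python
from h import *
go((.436,.0475,.0945),94.06)
```

```text
d/0.15 = [0.004 0.031 0.236] curyaw 94.2 turn 0.005
```

Request:
drive_tool --moves '[{"dx": 0,"dy": 0.02,"dz": 0.1,"turn": 0},{"dx": 0,"dy": 0.02,"dz": 0.2,"turn": 0},{"dx": 0,"dy": 0.02,"dz": 0.23,"turn": 0},{"dx": 0,"dy": 0.02,"dz": 0.23,"turn": 0}]'

```text
t: 38.52
ee_pos: [0.4345, 0.0468, 0.0941]
eef_rot: [-0.0, 0.681, 0.733, -0.0]
wrist_force: [0.3, 0.2, 0.6]
opening: 0.0002
```

Request:
drive_tool --moves '[{"dx": 0,"dy": 0.03,"dz": 0,"turn": 0},{"dx": 0,"dy": 0.05,"dz": 0,"turn": 0},{"dx": 0,"dy": 0.06,"dz": 0,"turn": 0},{"dx": 0,"dy": 0.07,"dz": 0,"turn": 0},{"dx": 0,"dy": 0.07,"dz": 0,"turn": 0}]'

```text
t: 39.15
ee_pos: [0.4451, 0.0475, 0.0947]
eef_rot: [0.0, 0.681, 0.733, 0.0]
wrist_force: [0.4, 0.3, 0.3]
opening: 0.0006
```

Request:
drive_tool --moves '[{"dx": 0,"dy": 0.01,"dz": 0,"turn": 0},{"dx": 0,"dy": 0.02,"dz": 0,"turn": 0},{"dx": 0,"dy": 0.03,"dz": 0,"turn": 0},{"dx": 0,"dy": 0.03,"dz": 0,"turn": 0}]'

```text
t: 39.65
ee_pos: [0.4495, 0.0479, 0.0947]
eef_rot: [-0.0, 0.681, 0.733, -0.0]
wrist_force: [0.1, -0.0, 0.4]
opening: 0.0007
```

Request:
drive_tool --moves '[{"dx": 0,"dy": 0.01,"dz": 0,"turn": 0},{"dx": 0,"dy": 0.02,"dz": 0,"turn": 0},{"dx": 0,"dy": 0.03,"dz": 0,"turn": 0},{"dx": 0,"dy": 0.03,"dz": 0,"turn": 0}]'

```text
t: 40.15
ee_pos: [0.4516, 0.0481, 0.0942]
eef_rot: [-0.002, 0.681, 0.733, -0.002]
wrist_force: [-19.3, -3.1, 12.8]
opening: 0.0007
```

The latch resists 19 N, so the cover is locked shut. On to the start button.

Request:
drive_tool --moves '[{"dx": 0,"dy": -0.05,"dz": 0,"turn": 0},{"dx": 0,"dy": -0.05,"dz": -0.2,"turn": 0},{"dx": -0.2,"dy": 0,"dz": -0.35,"turn": 0},{"dx": -0.5,"dy": 0.3,"dz": -0.35,"turn": 0},{"dx": -0.7,"dy": 0.5,"dz": -0.35,"turn": 0}]'

```text
t: 40.78
ee_pos: [0.5381, -0.0526, 0.1477]
eef_rot: [0.001, 0.681, 0.732, 0.001]
wrist_force: [-0.3, 1.7, -1.2]
opening: 0.0003
```

Run:
```python
from h import *
vision.capture('side')
go((.5275,-.069,.115),94.06)
```

```text
d/0.15 = [-0.086 -0.093  0.216] curyaw 94.1 turn 0.001
```

Request:
drive_tool --moves '[{"dx": -0.09,"dy": -0.095,"dz": 0,"turn": 0},{"dx": -0.09,"dy": -0.095,"dz": 0,"turn": 0},{"dx": -0.09,"dy": -0.095,"dz": 0.1,"turn": 0},{"dx": -0.09,"dy": -0.095,"dz": 0.2,"turn": 0},{"dx": -0.09,"dy": -0.095,"dz": 0.2,"turn": 0}]'

```text
t: 41.45
ee_pos: [0.5226, -0.065, 0.1155]
eef_rot: [-0.001, 0.68, 0.733, -0.001]
wrist_force: [-0.3, 0.0, -0.6]
opening: 0.0005
```

Request:
drive_tool --moves '[{"dx": 0,"dy": 0,"dz": 0.05,"turn": 0},{"dx": 0,"dy": 0,"dz": 0.08,"turn": 0},{"dx": 0,"dy": 0,"dz": 0.11,"turn": 0},{"dx": 0,"dy": 0,"dz": 0.12,"turn": 0},{"dx": 0,"dy": 0,"dz": 0.13,"turn": 0}]'

```text
t: 42.08
ee_pos: [0.5235, -0.0655, 0.0989]
eef_rot: [0.0, 0.681, 0.733, 0.0]
wrist_force: [-10.5, 3.9, 26.5]
opening: 0.0003
```

The button is fully down: tip at 80 mm and 26 N against the stop. I'll retreat and check.

Request:
drive_tool --moves '[{"dx": 0,"dy": 0,"dz": -0.1,"turn": 0},{"dx": 0,"dy": 0,"dz": -0.5,"turn": 0},{"dx": 0,"dy": 0,"dz": -0.9,"turn": 0},{"dx": 0,"dy": -0.4,"dz": -1,"turn": 0},{"dx": 0,"dy": -0.8,"dz": -1,"turn": 0}]'

```text
t: 42.7
ee_pos: [0.4025, -0.0745, 0.2489]
eef_rot: [0.001, 0.68, 0.733, 0.001]
wrist_force: [0.0, -0.8, 1.2]
opening: 0.0006
```

Request:
drive_tool --moves '[{"dx": -0.4,"dy": 0,"dz": 0,"turn": 0},{"dx": -0.8,"dy": 0,"dz": 0,"turn": 0},{"dx": -1,"dy": 0,"dz": 0,"turn": 0},{"dx": -1,"dy": 0,"dz": 0,"turn": 0}]'

```text
t: 43.2
ee_pos: [0.4144, -0.2254, 0.2475]
eef_rot: [-0.0, 0.682, 0.732, -0.0]
wrist_force: [-0.5, 0.5, 0.3]
opening: 0.0003
```

Run:
```python
from h import *
shot('top','t9'); 
a=cv2.imread('pics/raw_t9.png')[90:290,140:520]
cv2.imwrite('pics/t9.png',cv2.resize(cv2.convertScaleAbs(a,alpha=1.5),None,fx=2.1,fy=2.1,interpolation=cv2.INTER_CUBIC))
```

```text
(no output)
```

View pics/t9.png

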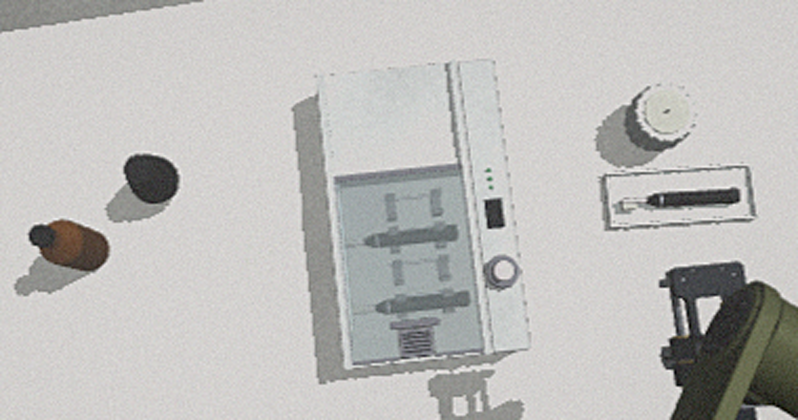

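The cover is shut and both brushes are in their clips with heads to the lamp side. The clean brush lies in the tray, and the vase, pot and bottle are in place. I'll hand in.

```bash
python3 -c "
from plant import env; print(env.job_done())"
```

```text
the job is handed in; nothing more can be done
None
```

The job is done and handed in at about 43 s of the 210 s. I opened the cover with the tab held down and laid the clean brush from clip 4 in the white tray. I pressed the only two counter brushes into clips 3 and 1, heads at the lamp side. Then I slid the cover shut and pressed start.

**Checks at the end:**
- **Brushes:** pressing down on each seated barrel met a firm stop at 38 N and 28 N, with the barrel top at 46 mm, as it should be when seated.
- **Latch:** the shut cover held against a push of about 19 N towards open.
- **Start button:** the fingertip stopped at 80 mm under about 26 N, which is the full 6 mm of travel. It landed about 5 mm off the button's centre. I saw no light or other sign that the cycle started.
- **Last picture:** the cover was shut, the clean brush lay lengthwise in the tray, and the vase, pot and bottle had not moved.

**One problem:** the clean brush slipped towards the fingertips when I first pulled it out, so I rested it back in the mouth of its clip and gripped it again deeper.

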